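# Put the hob's safety key into its interlock switch

### The job

Unlock the hob for cooking: take the red tongue key out of the wooden parking block and insert its tongue straight down into the red-rimmed slot of the grey interlock switch until it is fully home, with its flange resting flat on the switch, then let go. Leave the blue key parked in the block.

Things in the scene. Friction and masses are not known exactly. Their poses are not given: they have to be found in the camera images.
- key_red: Red tongue key, 90 g, parked upright, tongue down. Origin: centre of its flange's underside; z up, x along the tongue's width. Flange 68 (x) x 46 (y) x 6 mm; above it a grip tab 36 (x) x 16 (y) mm from z = 6 to 52 mm, to be pinched across y. Below the origin a steel tongue 30 (x) x 6 (y) mm, 44 mm long, its last 10 mm only 22 x 4 mm. Half a turn about z makes no difference.
- key_blue: The other key, same shape, size, origin and axes, but with blue flange and grip tab; parked in the block's other slot. It stays there. (Beside the work, over the hob, hangs a cooker hood: underside 0.55 m above the worktop, from x = 0.57 m on, y = -0.6 to 0 m. Bring the arm round short of it, by x = 0.4 m.)
- park: Fixed wooden parking block, 176 (x) x 64 (y) x 58 mm high; origin at the centre of its underside, z up. Two slots in its top, at x = -45 and +45 mm, hold the keys, red and blue in either. Tongue width lies along the block's x; parked, a flange rests on the block's top. Slack 2 mm each side; a key must rise 46 mm to come out.
- switch_slot (a point): Centre of the slot's mouth, level with the flat top of the fixed grey interlock switch (110 x 76 mm, 68 mm high, yellow band on its -y side, black cable gland on +y). x along the slot, y across, z up. Slot 42 (x) x 18 (y) mm, 56 mm deep, 6 mm bevel round its mouth, red rim. Key home: its origin is at this point within 6 mm, its x along this x, either way round.
Mind the look-alikes: they are no part of the job. Of the things shaped like the key_red, the red one is meant.

How it is judged (in metres and radians):
At the end, for the whole second after the job is handed in: The red key stands in the switch's slot: its flange's underside is within 14 mm of the slot's centre sideways and less than 8 mm above the top face, the key is within 10 degrees of upright and at rest; the blue key is still parked, within 20 mm of where it was (horizontal distance between key_red and switch_slot below 0.014 m and z of key_red in the frame of switch_slot below 0.008 m and angle between key_red's own z axis and vertical below 0.17 rad and linear speed of key_red below 0.02 m/s and distance of key_blue from where it was at the start of the episode below 0.02 m); the robot touches nothing.
It fails at once if the blue key is taken out of the parking block (distance of key_blue from where it was at the start of the episode above 0.03 m).
It also fails if it takes over 48 s, if anything falls off the work surface, if the arm or the gripper's body presses on something with over 40 N, if the wrist force passes 120 N, or if a joint passes its speed limit or range.

### The arm

A 6-joint arm with a two-finger parallel gripper is mounted at the origin on a cart in front of the work surface, level with it; the furniture and walls round the work are solid. World frame = base frame: x ahead of the robot, y to its left, z up, the work surface at z = 0. Lengths are in mm, angles in rad, forces in N, time in s.
With the tool pointing down it reaches from about 300 to 950 mm from the base axis. Payload 3.1 kg.
Tool frame: the origin (TCP) lies at the centre of the arm's flange, where the gripper is bolted on; the fingertips stand 173 mm ahead of it and the grasp point (between the pads) lies 155 mm ahead of it; z points along the fingers, y is the line along which they close (so a half turn about z gives the same grasp; the last joint's range is limited). The gripper opens to 85 mm and grips with 20 to 120 N. Pads are 22 mm wide; open, the fingers measure 114 mm over their backs; the gripper's body (76 mm by 85 mm) begins 54 mm behind the grasp point. The pads swing forward as they close: fully open they stand 13 mm farther back than shut.
Start: joints at [1.105, 0.308, 1.634, -0, 1.2, -0.07], TCP at [240.993, 576.677, 404.672] pointing down, gripper open.
Joint ranges: [-3.06, 3.06], [-0.79, 1.96], [0.05, 2.63], [-1.19, 4.34], [0.05, 2.64], [-2.94, 2.94]. Speed limits (rad/s): [2.79, 2.79, 3.14, 3.14, 3.14, 3.14].

### API

Orientations are given as a unit quaternion [w, x, y, z].
In Python, from rig import * gives the robot as it stands. The module is installed in compiled form; this text tells all that it offers.
- The arm moves only by the tool carry_out, never from a script. Its argument "motion" is a list of rows, each a list of 6 numbers: the shift along the world's x, y, z in m, then the turn, a rotation vector about the world's x, y, z in degrees. A call has exactly 5 rows; each row shifts and turns the commanded pose from where the row before left it; what a row does not reach is not made up. A row lasts 1/10 s, in which the tool goes at most 50 mm and 8.59 degrees, less where a joint would pass 70% of its speed; a pose out of reach is approached as far as the arm can. A call with a gripper value outside its range is refused whole. "jaw" is the opening, from 0 (shut) to 1 (fully open), set as the call begins (left out, the last holds). The fingers move at their own pace and stop on an object; the grip force is fixed at half the most. Time passes only in rows, so rows that do not move let the fingers close, or fill a call up. It gives the time, the measured TCP pose, the force, the opening and the grip force at its end, in the units of the state.
- state(): the state, without advancing time (a new reading comes with each control period).
- snapshot(name): name is "scene" or "top"; returns (picture, depth): 400x640x3 uint8, red, green, blue; 400x640 float32, mm along the optical axis (not along the pixel's ray), 0 where there is no reading.
- camera_info(name): a dict with "fx", "fy", "cx", "cy" (pixels), "distortion" ([k1, k2, p1, p2, k3] as OpenCV has them; the pictures are not rectified), "extrinsics" (4x4, takes a point from camera to world coordinates). Camera axes: x right, y down, z forward; pixel columns grow to the right and rows downward; lengths in mm; the calibration is good to about 2 mm. A picture is of the moment at which its call begins. camera_info takes no time and is no camera call.
- hand_in(): hands the job in; it is judged then, once.
The state is a dict: "time": time; "qpos": joint angles; "joint_velocities": joint speeds; "joint_torque": joint torques, N m; "eef_pos": TCP position; "tool_rot": TCP orientation; "ft_force": force on the tool from outside, world axes, zero at the start; "moment": the same for the moment, N m; "gripper_width": finger opening in mm; "grip_force": force on a finger pad.
Only numpy, scipy, OpenCV 4.12 (cv2) and the standard library are available. Lean on these libraries where they do the work, as an engineer would, in place of code of your own. Each camera call takes 0.05 s, during which the arm holds its last target. There are 200 camera calls.

## Working session

There is one attempt and no reset: what is moved stays moved. The work goes in short steps, Python scripts to look and compute and a tool call to move; the robot and the scene stay as the last step left them, time stands still between calls to the robot, and variables do not carry over. Pictures are saved under pics/ and viewed, at most 10 in all, crops included, and the job is handed in when it is done.

Besides the shell and the picture viewer there is one more tool, called after "Request:" as name(argument=value, ...), one argument or row to a line, values as JSON. carry_out: Moves the arm, as the interface text tells. Its arguments: {"type":"object","properties":{"motion":{"type":"array","items":{"type":"array","items":{"type":"number"}}},"jaw":{"type":"number"}},"required":["motion"]}

```bash
mkdir -p pics; cat > h.py <<'E'
from rig import *
import numpy as np, cv2
def shot(n,f):
    p,d=snapshot(n); cv2.imwrite(f'pics/{f}.png',p[:,:,::-1]); np.savez(f'{f}.npz',p=p,d=d); return p,d
def world(n,d,u,v,dep=None):
    c=camera_info(n); K=np.array([[c['fx'],0,c['cx']],[0,c['fy'],c['cy']],[0,0,1.]])
    q=cv2.undistortPoints(np.array([[[u,v]]],float),K,np.array(c['distortion'],float))[0,0]
    if dep is None:
        w=d[int(v)-1:int(v)+2,int(u)-1:int(u)+2]; w=w[w>0]; dep=np.median(w) if len(w) else 0
    return (np.array(c['extrinsics'])@np.array([q[0]*dep,q[1]*dep,dep,1]))[:3]
E
python3 - <<'E'
from h import *
for n in('scene','top'):
    shot(n,n+'0'); print(np.round(camera_info(n)['extrinsics'],3))
print(state())
E
```

```text
[[ 4.77000e-01 -6.23000e-01  6.20000e-01  2.59860e+01]
 [-8.79000e-01 -3.37000e-01  3.37000e-01 -7.29060e+01]
 [-1.00000e-03 -7.06000e-01 -7.08000e-01  6.99716e+02]
 [ 0.00000e+00  0.00000e+00  0.00000e+00  1.00000e+00]]
[[-3.00000e-03 -9.98000e-01  5.60000e-02  4.74728e+02]
 [-1.00000e+00  3.00000e-03  1.30000e-02  1.97429e+02]
 [-1.30000e-02 -5.50000e-02 -9.98000e-01  9.04779e+02]
 [ 0.00000e+00  0.00000e+00  0.00000e+00  1.00000e+00]]
{'time': 0.1, 'qpos': array([ 1.10529246e+00,  3.08941502e-01,  1.63507167e+00, -1.88620184e-05,
        1.19970233e+00, -6.96863168e-02]), 'joint_velocities': array([-4.80191230e-05, -9.26353780e-04, -3.73356057e-03,  2.52834570e-04,
       -1.16511835e-03, -2.97583784e-04]), 'joint_torque': array([-3.43111078e-04, -4.16408622e+01, -2.77643913e+01, -5.73463785e-05,
        4.04287217e-03, -1.41422046e-05]), 'eef_pos': array([240.82214125, 576.32111465, 403.5409363 ]), 'tool_rot': array([-2.72181939e-04,  1.96615886e-01,  9.80480018e-01, -1.02597224e-03]), 'ft_force': array([ 0.31732837,  0.0174383 , -0.1364405 ]), 'moment': array([ 0.03583446,  0.04035444, -0.00394785]), 'grip_force': 0.0, 'gripper_width': 85.50667333255839}
```

View pics/scene0.png

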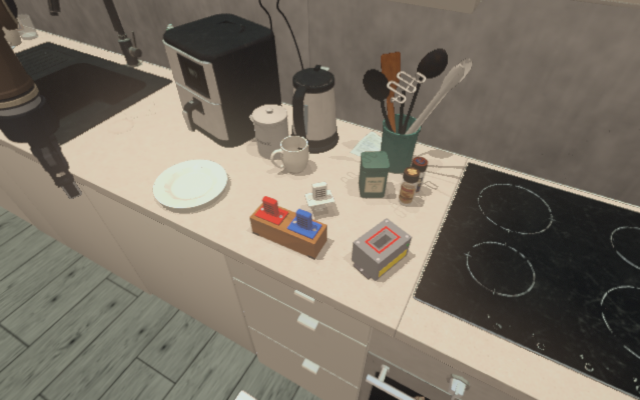

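View pics/top0.png

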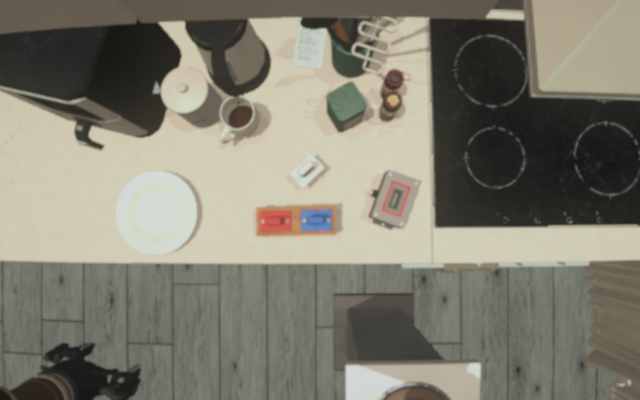

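The scene picture shows two look-alike keys in the block. The red one is at about (270,209) in scene and (275,221) in top; the blue one is at (305,222) and (317,220). The red one fits the description. The white item at (308,170) is a decoy, and the switch is at (395,200) in top. I'll confirm in an enlarged crop.

```bash
python3 - <<'E'
from h import *
z=np.load('top0.npz');p,d=z['p'],z['d']
cv2.imwrite('pics/c1.png',cv2.resize(p[160:250,245:435],None,fx=4,fy=4,interpolation=cv2.INTER_CUBIC)[:,:,::-1])
for n,(u,v) in dict(tabR=(275,220),tabB=(317,219),sw=(383,215),swc=(395,200),table=(350,230),wood=(296,232)).items(): print(n,world('top',d,u,v).round(1))
hsv=cv2.cvtColor(p,cv2.COLOR_RGB2HSV)
H,S,V=cv2.split(hsv)
M=dict(red=((H<8)|(H>172))&(S>130)&(V>60),blue=(H>105)&(H<130)&(S>110))
c=camera_info('top')
for k,m in M.items():
    m=m.astype(np.uint8); m[:160]=0;m[250:]=0
    n,l,s,ce=cv2.connectedComponentsWithStats(m)
    for i in range(1,n):
        if s[i,4]>60:
            ys,xs=np.where(l==i); P=np.array([world('top',d,x,y) for x,y in zip(xs,ys)])
            P=P[np.isfinite(P).all(1)&(P[:,2]>0)]
            print(k,s[i],cv2.minAreaRect(P[:,:2].astype(np.float32)),np.percentile(P[:,2],[5,50,95]).round(1))
            t=P[P[:,2]>P[:,2].min()+30]
            if len(t)>8: print('  tab',len(t),cv2.minAreaRect(t[:,:2].astype(np.float32)),t.mean(0))
E
```

```text
tabR [486.4 307.1 110.2]
tabB [488.2 220.1 110.9]
sw [497.1  78.1  69.3]
swc [533.4  41.7  13.1]
table [464.1 146.    0.9]
wood [460.7 267.8  58.2]
red [260 211  31  21 596] ((485.0032958984375, 313.83990478515625), (66.78761291503906, 44.02473068237305), 89.94346618652344) [ 62.6  64.4 110. ]
  tab 144 ((484.4874267578125, 312.6001281738281), (35.257686614990234, 16.833818435668945), 89.92277526855469) [484.21135474 311.17502314 106.89494305]
blue [302 211  29  18 414] ((487.9652404785156, 223.6987762451172), (61.19626235961914, 37.13845443725586), 89.8683090209961) [ 63.5  65.  110.6]
  tab 125 ((486.3508605957031, 223.295166015625), (31.029510498046875, 16.75722312927246), 89.78962707519531) [486.66338805 223.58277113 108.76196295]
```

View pics/c1.png

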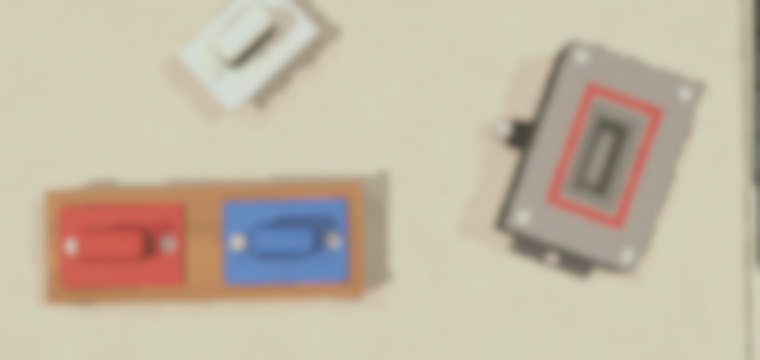

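The crop confirms it: the red key is on the left of the block (crop 120,245) and the blue one on the right (285,241). The red rim's corners are at (592,87), (660,107), (620,227) and (550,203).

```bash
python3 - <<'E'
from h import *
d=np.load('top0.npz')['d']
c=camera_info('top');E=np.array(c['extrinsics'])
def pl(u,v,z,x0=245,y0=160):
    U=x0+(u+.5)/4-.5;V=y0+(v+.5)/4-.5
    a=world('top',d,U,V,500.);b=world('top',d,U,V,1000.)
    return a+(b-a)*(z-a[2])/(b[2]-a[2])
R=[pl(*q,68) for q in[(592,87),(660,107),(620,227),(550,203)]]
I=[pl(*q,68) for q in[(600,119),(629,127),(608,193),(579,186)]]
for C in(R,I):
    C=np.array(C);m=C.mean(0);a=(C[0]+C[1]-C[2]-C[3])/2;print(m.round(1),np.linalg.norm(a),np.degrees(np.arctan2(a[1],a[0])))
for n,C in dict(redfl=[(60,203),(184,203),(184,286),(60,286)],bluefl=[(223,199),(348,199),(348,284),(223,284)]).items():
    C=np.array([pl(*q,64) for q in C]);print(n,C.mean(0).round(1),(C[1]-C[0]).round(1))
C=np.array([pl(*q,58) for q in[(45,190),(362,180),(362,296),(48,302)]]);print('block',C.mean(0),(C[1]+C[2]-C[0]-C[3])/2)
E
```

```text
[532.8  49.   68. ] 68.47887735423271 -19.899951274026844
[532.6  49.9  68. ] 38.211126338716284 -18.269283805314764
redfl [485.4 313.2  64. ] [ -0.2 -68.2   0. ]
bluefl [486.9 223.7  64. ] [ -0.2 -68.4   0. ]
block [486.78582538 268.83217894  58.        ] [   3.99007589 -174.09177399    0.        ]
```

Request:
carry_out(
  motion=[
    [0.03,-0.03,0,0,0,-8.5],
    [0.03,-0.03,0,0,0,-8.5],
    [0.03,-0.03,0,0,0,-8.5],
    [0.03,-0.03,0,0,0,-8.5],
    [0.03,-0.03,0,0,0,-8.5],
  ],
  jaw=1,
)

```text
time: 0.6
eef_pos: [391.7, 425.3, 404.2]
tool_rot: [-0.0, 0.541, 0.841, -0.0]
ft_force: [0.2, 0.0, 0.4]
gripper_width: 85.6
grip_force: 0.0
```

Request:
carry_out(
  motion=[
    [0.025,-0.03,0,0,0,-8],
    [0.025,-0.03,-0.02,0,0,-8],
    [0.025,-0.03,-0.03,0,0,-7.5],
    [0.0195,-0.0237,-0.03,0,0,0],
    [0,0,0,0,0,0],
  ],
)

```text
time: 1.1
eef_pos: [485.3, 309.0, 319.4]
tool_rot: [-0.001, 0.7, 0.714, -0.005]
ft_force: [0.1, -0.4, -0.6]
gripper_width: 85.3
grip_force: 0.0
```

Request:
carry_out(
  motion=[
    [0,0,0,0,0,0],
    [0,0,0,0,0,0],
    [0,0,-0.01,0,0,0],
    [0,0,-0.01,0,0,0],
    [0,0,0,0,0,0],
  ],
)

```text
time: 1.6
eef_pos: [484.2, 313.3, 303.0]
tool_rot: [-0.0, 0.698, 0.716, -0.002]
ft_force: [-0.4, 0.7, 0.3]
gripper_width: 85.8
grip_force: 0.0
```

```bash
python3 - <<'E'
from h import *
p,d=shot('scene','s1');cv2.imwrite('pics/s1c.png',cv2.resize(p[90:290,180:440],None,fx=3,fy=3,interpolation=cv2.INTER_CUBIC)[:,:,::-1])
s=state();print(s['eef_pos'],s['tool_rot'],s['qpos'])
E
```

```text
[484.56122096 313.26187497 303.58418082] [-3.60834232e-04  6.98505267e-01  7.15603971e-01 -1.10365098e-03] [4.98429732e-01 3.33542683e-01 1.82468371e+00 4.71635785e-05
 9.85688208e-01 4.74221815e-01]
```

View pics/s1c.png

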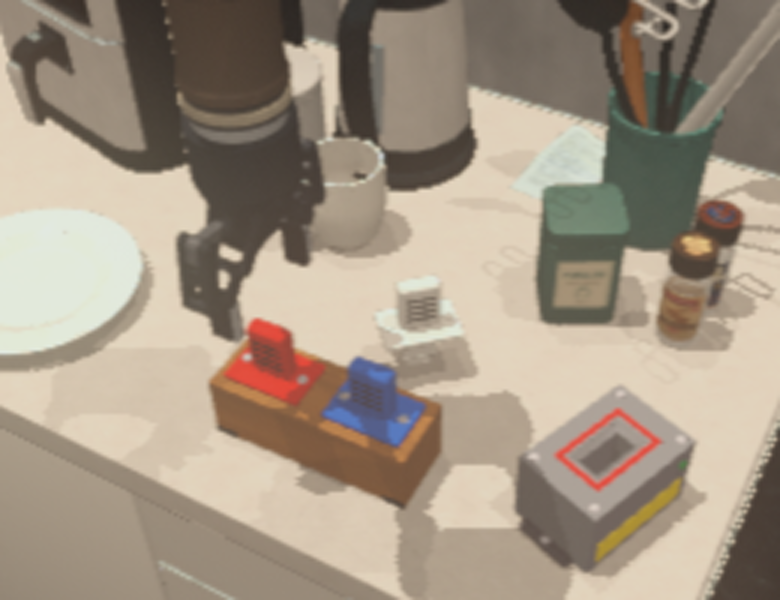

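The open fingers straddle the red tab: the near one is at about (235,330) in the crop, the far one at (295,260), and the tab at (270,350). I'll descend and close.

Request:
carry_out(
  motion=[
    [0.0005,0,-0.015,0,0,0],
    [0,0,-0.015,0,0,0],
    [0,0,-0.015,0,0,0],
    [0,0,-0.014,0,0,0],
    [0,0,0,0,0,0],
  ],
)

```text
time: 2.15
eef_pos: [484.6, 312.1, 242.2]
tool_rot: [-0.001, 0.699, 0.715, -0.003]
ft_force: [-0.6, -0.3, 0.4]
gripper_width: 85.6
grip_force: 0.0
```

Request:
carry_out(
  motion=[
    [0,0,0,0,0,0],
    [0,0,0,0,0,0],
    [0,0,0,0,0,0],
    [0,0,0,0,0,0],
    [0,0,0,0,0,0],
  ],
  jaw=0,
)

```text
time: 2.65
eef_pos: [486.3, 313.2, 246.6]
tool_rot: [0.0, 0.699, 0.715, 0.001]
ft_force: [1.4, -0.4, 0.1]
gripper_width: 15.4
grip_force: 58.4
```

Request:
carry_out(
  motion=[
    [0,0,0,0,0,0],
    [0,0,0,0,0,0],
    [0,0,0,0,0,0],
    [0,0,0,0,0,0],
    [0,0,0,0,0,0],
  ],
)

```text
time: 3.15
eef_pos: [486.4, 313.2, 246.4]
tool_rot: [0.0, 0.699, 0.715, 0.001]
ft_force: [0.3, -0.5, 6.1]
gripper_width: 15.3
grip_force: 59.3
```

Request:
carry_out(
  motion=[
    [0,0,0.01,0,0,0],
    [0,0,0.015,0,0,0],
    [0,0,0.015,0,0,0],
    [0,0,0.015,0,0,0],
    [0,0,0.015,0,0,0],
  ],
)

```text
time: 3.65
eef_pos: [486.1, 313.0, 317.5]
tool_rot: [0.0, 0.699, 0.715, 0.001]
ft_force: [0.3, 0.5, -0.5]
gripper_width: 15.0
grip_force: 58.4
```

Request:
carry_out(
  motion=[
    [0,0,0.02,0,0,0],
    [0,0,0.02,0,0,0],
    [0,0,0.02,0,0,0],
    [0,0,0.01,0,0,0],
    [0,0,0,0,0,0],
  ],
)

```text
time: 4.15
eef_pos: [486.6, 313.3, 388.4]
tool_rot: [0.001, 0.699, 0.715, 0.002]
ft_force: [0.5, 0.5, -0.9]
gripper_width: 15.7
grip_force: 58.5
```

```bash
python3 - <<'E'
from h import *
p,d=shot('scene','s2');cv2.imwrite('pics/s2c.png',cv2.resize(p[90:290,180:440],None,fx=3,fy=3,interpolation=cv2.INTER_CUBIC)[:,:,::-1])
s=state();print(s['eef_pos'],s['tool_rot'],s['qpos'],s['gripper_width'],s['ft_force'])
E
```

```text
[486.10926982 313.0429006  386.71569498] [2.77348092e-04 6.98892216e-01 7.15226347e-01 9.30619021e-04] [4.96817391e-01 2.36136079e-01 1.76371860e+00 2.24163767e-05
 1.13979594e+00 4.73707571e-01] 15.466723787668585 [-0.11784468 -0.68201545 -1.49436203]
```

View pics/s2c.png

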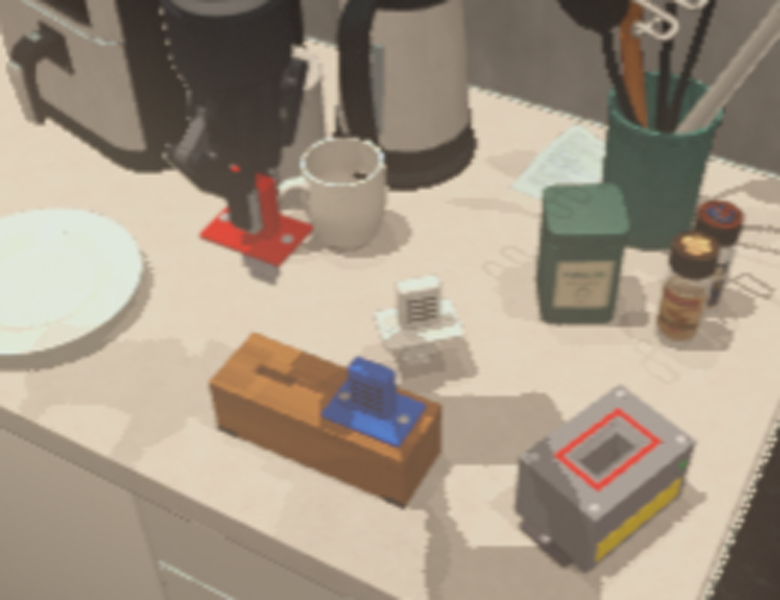

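The red key is held upright at (255,235) in the crop. The blue key stays parked at (372,405), and the slot is at (605,455).

Request:
carry_out(
  motion=[
    [0.002,-0.015,0,0,0,5],
    [0.005,-0.028,0,0,0,7],
    [0.005,-0.03,0,0,0,7],
    [0.005,-0.03,0,0,0,8],
    [0.005,-0.03,0,0,0,8],
  ],
)

```text
time: 4.7
eef_pos: [507.4, 178.8, 384.0]
tool_rot: [-0.001, 0.449, 0.894, -0.001]
ft_force: [-0.0, 0.0, -0.9]
gripper_width: 15.5
grip_force: 58.5
```

Request:
carry_out(
  motion=[
    [0.005,-0.03,0,0,0,8],
    [0.005,-0.03,-0.01,0,0,8],
    [0.005,-0.03,-0.01,0,0,8],
    [0.005,-0.0255,-0.01,0,0,6],
    [0.005,-0.015,0,0,0,4],
  ],
)

```text
time: 5.2
eef_pos: [531.6, 47.6, 352.4]
tool_rot: [-0.003, 0.17, 0.985, -0.001]
ft_force: [-0.3, -0.5, -0.2]
gripper_width: 15.5
grip_force: 58.5
```

Request:
carry_out(
  motion=[
    [0,0,-0.005,0,0,0],
    [0,0,-0.01,0,0,0],
    [0,0,-0.005,0,0,0],
    [0,0,0,0,0,0],
    [0,0,0,0,0,0],
  ],
)

```text
time: 5.7
eef_pos: [532.7, 50.3, 335.3]
tool_rot: [-0.0, 0.17, 0.985, -0.0]
ft_force: [-0.8, -0.3, -0.2]
gripper_width: 15.9
grip_force: 58.5
```

```bash
python3 - <<'E'
from h import *
p,d=shot('scene','s3');a=cv2.resize(p[150:290,320:440],None,fx=4,fy=4,interpolation=cv2.INTER_CUBIC)
p,d=shot('top','t3');b=cv2.resize(p[150:250,345:425],None,fx=4,fy=4,interpolation=cv2.INTER_CUBIC)
c=np.zeros((560,800,3),np.uint8);c[:,:480]=a;c[:400,480:]=b;cv2.imwrite('pics/c3.png',c[:,:,::-1])
s=state();q=s['tool_rot'];print(s['eef_pos'],q,2*np.degrees(np.arctan2(q[2],q[1]))-90,s['gripper_width'],s['ft_force'])
E
```

```text
[533.09328228  50.06790579 335.99522171] [3.25428957e-04 1.70484736e-01 9.85360260e-01 8.12259484e-05] 70.36799124179177 15.284887585930274 [-0.04015286 -0.5035843  -1.56668971]
```

View pics/c3.png

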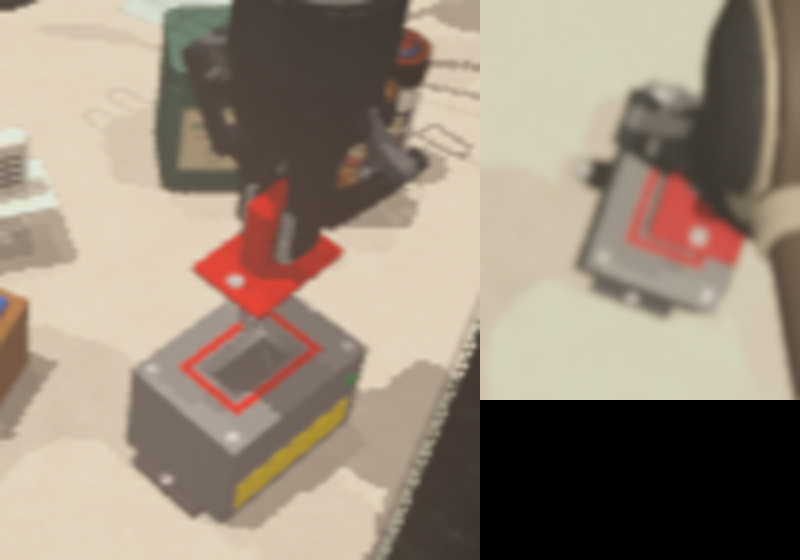

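The key hangs over the switch with its yaw matched to the slot. Flange corners are at (195,268), (257,318) and (342,252) in the left crop; rim corners are at (183,367), (237,411), (320,350) and (268,310). I'll check the alignment numerically.

```bash
python3 - <<'E'
from h import *
d=None
def pl(u,v,z):
    U=320+(u+.5)/4-.5;V=150+(v+.5)/4-.5
    a=world('scene',d,U,V,500.);b=world('scene',d,U,V,1000.)
    return a+(b-a)*(z-a[2])/(b[2]-a[2])
A=np.array([pl(*q,68) for q in[(183,367),(237,411),(320,350),(268,310)]]);print('rim',A.mean(0),(A[2]-A[1]+A[3]-A[0])/2)
z=336-246.4+58+6
F=np.array([pl(*q,z) for q in[(195,268),(257,318),(342,252)]]);print('fl',(F[0]+F[2])/2,F[2]-F[1],F[0]-F[1])
for x in((F[2]-F[1]),(A[2]-A[1]+A[3]-A[0])):print(np.degrees(np.arctan2(x[1],x[0])))
E
```

```text
rim [533.75824718  50.11855858  68.        ] [ 60.98549911 -25.377332     0.        ]
fl [528.84811415  49.9525763  153.6       ] [ 6.20655364e+01 -2.18740297e+01  2.84217094e-14] [16.02691195 39.8989311   0.        ]
-19.414210575562386
-22.593208388350195
```

Request:
carry_out(
  motion=[
    [0.001,0,-0.01,0,0,-0.5],
    [0,0,-0.01,0,0,0],
    [0,0,-0.01,0,0,0],
    [0,0,-0.01,0,0,0],
    [0,0,0,0,0,0],
  ],
)

```text
time: 6.3
eef_pos: [532.9, 49.4, 293.3]
tool_rot: [-0.002, 0.175, 0.985, -0.0]
ft_force: [0.1, 0.7, -0.9]
gripper_width: 15.4
grip_force: 58.5
```

Request:
carry_out(
  motion=[
    [0,0,-0.008,0,0,0],
    [0,0,-0.008,0,0,0],
    [0,0,-0.008,0,0,0],
    [0,0,-0.004,0,0,0],
    [0,0,0,0,0,0],
  ],
)

```text
time: 6.8
eef_pos: [533.6, 49.5, 266.7]
tool_rot: [-0.001, 0.175, 0.985, -0.0]
ft_force: [-0.1, -0.4, -1.6]
gripper_width: 15.7
grip_force: 58.5
```

No contact so far and about 11 mm to go.

Request:
carry_out(
  motion=[
    [0,0,-0.004,0,0,0],
    [0,0,-0.003,0,0,0],
    [0,0,-0.002,0,0,0],
    [0,0,-0.001,0,0,0],
    [0,0,0,0,0,0],
  ],
)

```text
time: 7.3
eef_pos: [533.9, 49.5, 257.6]
tool_rot: [-0.0, 0.175, 0.985, -0.0]
ft_force: [0.2, -0.0, -1.1]
gripper_width: 15.6
grip_force: 58.5
```

Request:
carry_out(
  motion=[
    [0,0,-0.001,0,0,0],
    [0,0,-0.001,0,0,0],
    [0,0,0,0,0,0],
    [0,0,0,0,0,0],
    [0,0,0,0,0,0],
  ],
)

```text
time: 7.8
eef_pos: [534.2, 49.5, 256.4]
tool_rot: [0.0, 0.175, 0.985, 0.0]
ft_force: [-1.9, -0.3, 6.2]
gripper_width: 15.4
grip_force: 59.4
```

Contact came at the expected height, so the flange is seated. Releasing and retreating upward.

Request:
carry_out(
  motion=[
    [0,0,0,0,0,0],
    [0,0,0,0,0,0],
    [0,0,0,0,0,0],
    [0,0,0,0,0,0],
    [0,0,0,0,0,0],
  ],
  jaw=1,
)

```text
time: 8.3
eef_pos: [533.9, 49.5, 255.5]
tool_rot: [-0.0, 0.175, 0.985, -0.0]
ft_force: [-0.7, -0.7, -0.1]
gripper_width: 84.9
grip_force: 0.0
```

Request:
carry_out(
  motion=[
    [0,0,0,0,0,0],
    [0,0,0.01,0,0,0],
    [0,0,0.02,0,0,0],
    [0,0,0.03,0,0,0],
    [0,0,0.03,0,0,0],
  ],
)

```text
time: 8.8
eef_pos: [533.8, 49.5, 346.9]
tool_rot: [-0.0, 0.175, 0.985, -0.0]
ft_force: [0.8, -0.9, 1.0]
gripper_width: 85.4
grip_force: 0.0
```

Request:
carry_out(
  motion=[
    [-0.01,0.01,0.03,0,0,0],
    [-0.02,0.02,0,0,0,0],
    [-0.03,0.02,0,0,0,0],
    [-0.02,0.02,0,0,0,0],
    [0,0,0,0,0,0],
  ],
)

```text
time: 9.3
eef_pos: [451.6, 120.9, 376.1]
tool_rot: [-0.001, 0.174, 0.985, 0.0]
ft_force: [0.2, 0.6, -0.5]
gripper_width: 85.6
grip_force: 0.0
```

```bash
python3 - <<'E'
from h import *
p,d=shot('scene','s4');cv2.imwrite('pics/s4c.png',cv2.resize(p[150:290,230:440],None,fx=3,fy=3,interpolation=cv2.INTER_CUBIC)[:,:,::-1])
s=state();print(s['eef_pos'],s['gripper_width'],s['ft_force'])
E
```

```text
[452.98394449 120.26453464 376.40684728] 84.96492556413784 [ 0.81115337 -0.44549687  0.56300017]
```

View pics/s4c.png

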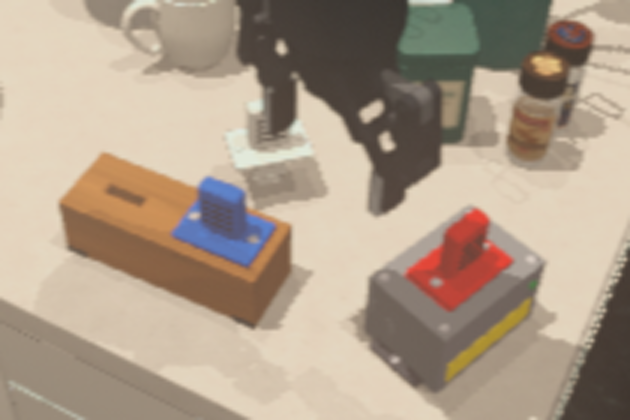

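The red key sits flat in the switch at (460,265), the blue key is still parked at (223,225), and the gripper is clear of both.

```bash
python3 -c "
from rig import *
print(hand_in())"
```

```text
the job is handed in; nothing more can be done
None
```

The red key is fully home in the interlock switch and released, the blue key is still in the parking block, and the job is handed in (about 9 s of the 48 s used); no verdict was returned.

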